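# Load a specimen stand on the indexing table and ratchet it under the microscope

## Robot

A 6-joint arm with a two-finger parallel gripper is mounted at the origin on the work surface. World frame = base frame: x ahead of the robot, y to its left, z up, the work surface at z = 0. Lengths are in m, angles in rad, forces in N, time in s.
With the tool pointing down it reaches from about 0.35 to 0.775 m from the base axis. Payload 5.5 kg.
Tool frame: the origin (TCP) lies midway between the tips of the shut fingers; the grasp point (between the pads) lies 19 mm behind it (env.tcp_to_grasp is the distance from the TCP to the grasp point, in m); z points along the fingers, y is the line along which they close (so a half turn about z gives the same grasp; the last joint's range is limited). The gripper opens to 85 mm and grips with 20 to 120 N. Pads are 22 mm wide; open, the fingers measure 114 mm over their backs; the gripper's body (76 mm by 85 mm) begins 54 mm behind the grasp point. The pads swing forward as they close: fully open they stand 13 mm farther back than shut.
Start: joints at [1.064, 0.313, 0.046, 1.304, 0, 1.431], TCP at [0.206, 0.537, 0.231] pointing down, gripper open.
Joint ranges: [-2.76, 2.76], [-0.86, 1.69], [-1.03, 1.26], [-2.2, 2.34], [-1.47, 1.5], [-3.14, 3.14]. Speed limits (rad/s): [2.57, 2.57, 3.14, 3.14, 3.14, 3.14].

## Interface

Orientations are given as a unit quaternion [w, x, y, z].
In Python, from workcell import env gives the robot as it stands. The module is installed in compiled form; this text tells all that it offers.
- The arm moves only by the tool servo_tool, never from a script. Its argument "increments" is a list of rows, each an object of numbers: "grip": the closure, from 0 (fully open) to 1 (shut); "x", "y", "z": the shift along the tool's x, y, z in mm; "roll": the turn about the tool's z in degrees. In form: [{"grip": .., "x": .., "y": .., "z": .., "roll": ..}, ...]. A call has 1 to 5 rows; each row shifts and turns the commanded pose from where the row before left it, along the tool's axes as they then stand; what a row does not reach is not made up. A row lasts 1/12 s, in which the tool goes at most 41.7 mm and 7.16 degrees, less where a joint would pass 70% of its speed; a pose out of reach is approached as far as the arm can. A call is refused whole if a number of a shift passes 41.7 or a number of a turn 7.16, either way. A call with a gripper value outside its range is refused whole. The fingers move at their own pace and stop on an object; "grip_force" is the grip in N (left out, the last holds). Time passes only in rows, so rows that do not move let the fingers close. It gives the time, the measured TCP pose, the force, the opening and the grip force at its end, in the units of the state.
- env.get_state(): the state, without advancing time (a new reading comes with each control period).
- env.read_camera(name): name is "scene" or "top" or "wrist"; returns the picture (400x640x3 uint8, red, green, blue); there is no depth.
- env.get_calibration(name): a dict with "vertical_fov" (degrees; the focal length in pixels is half the picture's height over the tangent of half this angle, whatever the lens; pixels are square), "cx", "cy" (the principal point, pixels), "rvec" (rotation vector, rad) and "tvec" (3), from world to camera coordinates, as OpenCV has them; the wrist camera has in their place "tool_from_camera" (4x4, takes a point from camera to tool coordinates, whose origin is the TCP and whose axes are the flange's). Camera axes: x right, y down, z forward; pixel columns grow to the right and rows downward; lengths in m; the calibration is good to about 2 mm. A picture is of the moment at which its call begins: read the wrist's pose just before it. get_calibration takes no time and is no camera call.
- env.hand_in(): hands the job in; it is judged then, once.
The state is a dict: "clock": time; "joint_pos": joint angles; "qvel": joint speeds; "tau": joint torques, N m; "tcp_pos": TCP position; "orientation": TCP orientation; "wrist_force": force on the tool from outside, world axes, zero at the start; "ft_torque": the same for the moment, N m; "finger_gap": finger opening in m; "grip_force": force on a finger pad.
Only numpy, scipy, OpenCV 4.12 (cv2) and the standard library are available. Lean on these libraries where they do the work, as an engineer would, in place of code of your own. Each camera call takes 0.05 s, during which the arm holds its last target. There are 200 camera calls.

## Task

Put the white four-footed specimen stand on the empty nest of the indexing table, turned so that it straddles the blue key rail and stands firm on all four feet without rocking, and let go of it. Then work the red ratchet lever in full strokes, letting it come all the way back after each, until the brass part on the stand is right under the microscope's lens, and leave the lever at rest. Do not knock the rack, the dish or the bottle about.

Things in the scene. Friction and masses are not known exactly. Their poses are not given: they have to be found in the camera images.
- station: Fixed indexing table with a boom microscope. Origin: dial axis at bench level; x runs from the eyepieces' side to the column, z up. Grey round base, radius 155, 12 high (mm); aluminium dial, radius 110, top 48 above the bench, hub nut radius 16 standing 10 above it; under its rim a dark ratchet ring of 16 teeth, tip radius 126. Column radius 16 at x 285, y 57, on a foot 160 x 190.
- head (a point): Middle of the lower front edge of the microscope's ivory pod, 270 mm above the bench. The pod reaches 175 mm back (station's +x) and 46 mm to each side; housing and eyepieces slope up and 80 mm further forward (-x). It hangs over the handle's path: a tool pointing straight down cannot work it. Lean the tool 25 to 45 deg: fingers pointing down and to the station's +x, its body to -x.
- nest (a point): Centre of the dial's nest, 75 mm from the dial's axis, on the dial's top, 48 mm above the bench; x points outward from the axis, y along the key rail. It turns with the dial. The key rail is a blue bar through this point, 18 mm wide (x), 120 mm long (y) and 8 mm high; four white spots at x +-18, y +-36 mm mark the places of the feet.
- lens (a point): Centre of the lens's underside, 75 mm out from the dial's axis and 250 mm above the bench, fixed to the station; the lens barrel has a radius of 33 mm. The brass part must come below this point.
- dial (a joint): Angle of the dial in rad, growing clockwise seen from above; 0 with the nest under the lens. It rests only at whole teeth, 0.3927 rad apart, and starts 5 to 7 teeth short of 0. A holding pawl stops it from turning back past a tooth; left between two teeth it falls back to the last one.
- lever (a joint): Angle of the ratchet lever in rad, growing clockwise seen from above about the dial's axis: 0 at rest, 0.506 at its rigid stop (the handle moves to the station's +y). The next tooth clicks in at about 0.42; a shorter stroke gains nothing. Pushed at the handle it takes 3 N, rising to 5 N shortly before the click. When let go a spring brings it back to 0.
- handle (a point): Middle of the lever's upright red handle: round, diameter 24 mm, from 32 to 90 mm above the bench; this point is 62 mm above the bench, 175 mm from the dial's axis; x points outward along the lever. At rest it is on the station's -x side. Both sides are free; 29 mm nearer to the dial is the pivot of the brass pawl, 40 mm high.
- stand: Loose white stand, 0.2 kg: plate 88 (x) by 48 (y) mm, its faces 24 and 34 mm up, on black feet of diameter 12 at x +-36, y +-18; brass part on top, up to 52. Origin: centre, at the soles. Grip it across y by the plate's edges. In the nest x lies along the rail, either way round, with 3 mm play each side; over 5 deg askew or off to the side, feet stand on the rail, 8 mm high, and it rocks.
- specimen (a point): Top of the brass part (radius 17 mm below, 11 mm above) on the stand: 52 mm above the soles of the feet, over the stand's centre.
- tube_rack: White plastic tube rack, 142 x 105 mm, 88 mm high, loose. Origin at the centre of its underside. Leave it alone.
- dish: Clear covered dish, diameter 94 mm, 18 mm high, loose. Origin at the centre of its underside. Leave it alone.
- bottle: White bottle with a blue cap, diameter 54 mm, 130 mm high, loose. Origin at the centre of its underside. Leave it alone.
There are look-alikes about, which are no part of the job. What is shaped like the stand but orange or purple is not meant.

How it is judged:
By the outcome, as a careful person would: the job done as asked, in the order asked, and still so for the second after the job is handed in, with the robot touching nothing.
It also fails if it takes over 61 s, if anything falls off the work surface, if the arm or the gripper's body presses on something with over 40 N, if the wrist force passes 120 N, or if a joint passes its speed limit or range.

## Working session

There is one attempt and no reset: what is moved stays moved. The work goes in short steps, Python scripts to look and compute and a tool call to move; the robot and the scene stay as the last step left them, time stands still between calls to the robot, and variables do not carry over. Pictures are saved under pics/ and viewed, at most 10 in all, crops included, and the job is handed in when it is done.

Besides the shell and the picture viewer there is one more tool, called after "Call:" as name([rows], argument=value, ...), one row to a line, values as JSON. servo_tool: Moves the arm, as the interface text tells. Its arguments: {"type":"object","properties":{"increments":{"type":"array"},"grip_force":{"type":"number"}},"required":["increments"]}

```bash
mkdir -p pics; python3 - <<'E'
from workcell import env
import cv2,json
s=env.get_state();print(s)
for n in("top","scene"):
    im=env.read_camera(n);cv2.imwrite(f"pics/{n}0.png",im[...,::-1]);print(n,env.get_calibration(n))
print(env.get_calibration("wrist"),env.tcp_to_grasp)
a=cv2.imread("pics/top0.png");cv2.imwrite("pics/top0b.png",cv2.resize(a,(800,500)))
a=cv2.imread("pics/scene0.png");cv2.imwrite("pics/scene0b.png",cv2.resize(a,(800,500)))
E
```

```text
{'clock': 0.0, 'joint_pos': array([1.06441045e+00, 3.14013482e-01, 4.49896493e-02, 1.30360578e+00,
       1.91530753e-05, 1.43119992e+00]), 'qvel': array([ 5.73931924e-05,  3.51692887e-04, -1.12450475e-03,  2.01101553e-04,
       -1.77301921e-03, -8.37085410e-04]), 'tau': array([-1.88217207e-03, -4.80624819e+01,  2.98534942e+01,  1.94312580e-02,
       -2.87750927e-04,  9.33769968e-06]), 'tcp_pos': array([0.20595972, 0.53630418, 0.2304058 ]), 'orientation': array([-3.00028276e-04,  1.82368352e-01,  9.83229853e-01, -8.66205124e-04]), 'wrist_force': array([ 0.64556486,  0.28582948, -0.00210024]), 'ft_torque': array([ 0.0160094 , -0.02163698,  0.02825308]), 'grip_force': 0.0, 'finger_gap': 0.08505729320591138}
top {'vertical_fov': 56.02995862304066, 'cx': 320.48341695054756, 'cy': 196.83534860095205, 'rvec': array([ 2.10858784, -2.15537194,  0.24270374]), 'tvec': array([0.08559796, 0.54867899, 1.19330433])}
scene {'vertical_fov': 53.053155507805165, 'cx': 315.1220244859091, 'cy': 193.92722587225862, 'rvec': array([ 1.33301023,  2.09027634, -1.00015878]), 'tvec': array([ 0.12039314, -0.1770768 ,  1.69809377])}
{'vertical_fov': 66.44236323736348, 'cx': 318.7905772034057, 'cy': 197.90932815540233, 'tool_from_camera': array([[-1.39813766e-03, -9.62665858e-01, -2.70688920e-01,
         6.90969559e-02],
       [ 9.99997101e-01, -8.15316477e-04, -2.26553887e-03,
        -1.29940269e-04],
       [ 1.96025978e-03, -2.70691303e-01,  9.62664207e-01,
        -1.42239739e-01],
       [ 0.00000000e+00,  0.00000000e+00,  0.00000000e+00,
         1.00000000e+00]])} 0.0187
```

View pics/top0b.png

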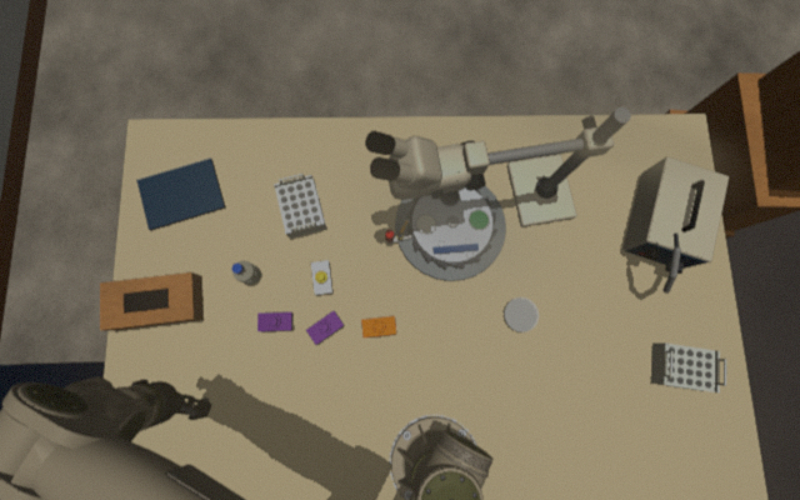

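View pics/scene0b.png

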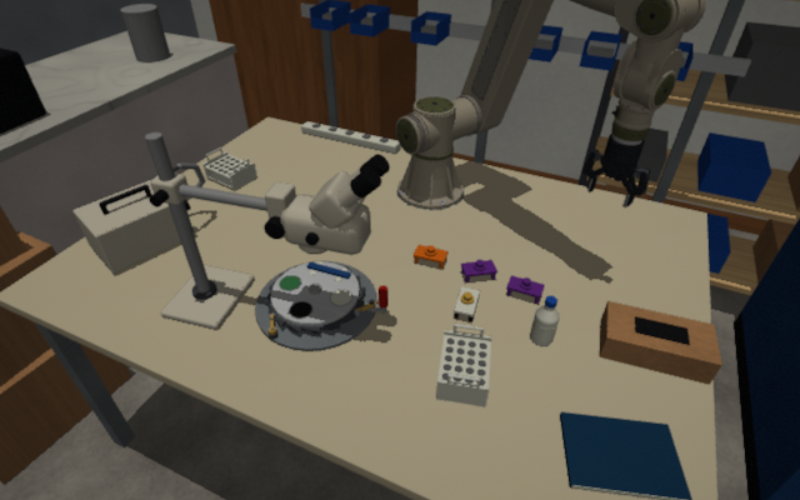

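The top view (800x500) shows the station dial at about (453,225), the blue rail at (456,249), the red handle at (390,235) and the white stand at (321,278). The purple and orange look-alikes are below the stand, with the bottle at (245,272), the rack at (300,205) and the dish at (520,315).

```bash
cat > h.py <<'E'
import numpy as np,cv2
from scipy.spatial.transform import Rotation as R
from workcell import env
def K(n):
    c=env.get_calibration(n);f=200/np.tan(np.radians(c["vertical_fov"]/2));return c,np.array([[f,0,c["cx"]],[0,f,c["cy"]],[0,0,1]])
def tool(s=None):
    s=s or env.get_state();q=s["orientation"];return R.from_quat([q[1],q[2],q[3],q[0]]).as_matrix(),s["tcp_pos"]
def cam(n,s=None):
    c,k=K(n)
    if n=="wrist":
        T=c["tool_from_camera"];Rt,p=tool(s);Rc=Rt@T[:3,:3];return k,Rc,p+Rt@T[:3,3]
    M=R.from_rotvec(c["rvec"]).as_matrix();return k,M.T,-M.T@c["tvec"]
def unproj(C,uv,z):
    k,Rc,o=C;d=Rc@np.linalg.inv(k)@[uv[0],uv[1],1];return o+d*(z-o[2])/d[2]
def proj(C,P):
    k,Rc,o=C;q=k@(Rc.T@(np.asarray(P,float)-o));return q[:2]/q[2]
E
python3 - <<'E'
from h import *
C=cam("top");print("cam",C[2])
for nm,uv,z in [("dial",(453,222),.048),("rail",(456,249),.056),("handle",(390,235),.09),("stand",(321,278),.034),("bottle",(239,268),.13),("rack",(300,205),.088),("dish",(521,315),.018),("base",(430,450),0)]:
    print(nm,unproj(C,np.array(uv)*.8,z).round(3))
a=cv2.imread("pics/top0.png")
b=a[125:230,240:420];b=cv2.convertScaleAbs(b,alpha=1.5);cv2.imwrite("pics/c1.png",cv2.resize(b,None,fx=4.4,fy=4.4,interpolation=cv2.INTER_CUBIC))
E
```

```text
cam [0.3082414  0.11449135 1.27445276]
dial [ 0.615 -0.07   0.048]
rail [ 0.539 -0.073  0.056]
handle [0.573 0.101 0.09 ]
stand [0.472 0.286 0.034]
bottle [0.488 0.471 0.13 ]
rack [0.657 0.334 0.088]
dish [ 0.364 -0.244  0.018]
base [0.029 0.01  0.   ]
```

View pics/c1.png

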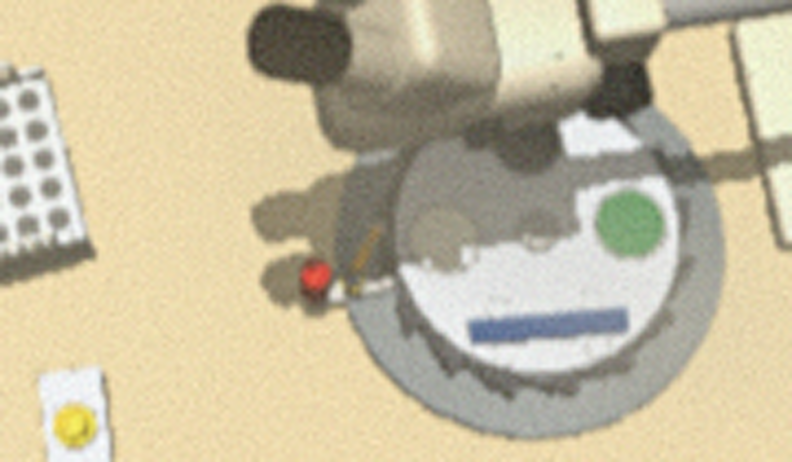

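The enlarged crop gives the rail ends (470,333) and (627,320), hub (540,228), handle top (316,274), base ring left 335, right 724, bottom 437, and the stand's brass part at (75,425).

```bash
python3 - <<'E'
from h import *
C=cam("top")
f=lambda u,v,z:unproj(C,(240+u/4.4,125+v/4.4),z).round(4)
D=f(540,228,.058);print("hub",D)
print("base L,R,B",f(335,240,.012),f(724,245,.012),f(530,437,.012))
print("dial L,R,B",f(396,230,.048),f(690,225,.048),f(540,375,.048))
a,b=f(470,333,.056),f(627,320,.056);print("rail",a,b,(a+b)/2,np.linalg.norm(a-b))
H=f(316,274,.09);print("handle",H,np.linalg.norm((H-D)[:2]))
print("column",unproj(C,np.array((546,188))*.8,.02))
print("lens?",f(530,150,.25),f(487,130,.25),f(560,150,.25))
print("pod edge pts",f(440,150,.27),f(600,95,.27))
for nm,uv in [("eyep1",(380,142)),("eyep2",(384,168)),("pod front-low",(400,190)),("pod right-low",(470,184))]: print(nm,[unproj(C,np.array(uv)*.8,z).round(3) for z in(.27,.35,.4)])
S=cam("scene")
for nm,uv,z in [("dial",(316,293),.048),("handle",(383,289),.09),("col",(205,290),.0)]:print(nm,unproj(S,np.array(uv)*.8,z).round(3))
a=cv2.imread("pics/scene0.png");b=cv2.convertScaleAbs(a[110:290,180:410],alpha=1.7);cv2.imwrite("pics/c2.png",cv2.resize(b,None,fx=3.3,fy=3.3,interpolation=cv2.INTER_CUBIC))
E
```

```text
hub [ 0.615  -0.0694  0.058 ]
base L,R,B [0.6197 0.0857 0.012 ] [ 0.6102 -0.2217  0.012 ] [ 0.4611 -0.0609  0.012 ]
dial L,R,B [0.6179 0.0397 0.048 ] [ 0.6179 -0.1869  0.048 ] [ 0.5034 -0.0656  0.048 ]
rail [ 0.5352 -0.0131  0.056 ] [ 0.5428 -0.1323  0.056 ] [ 0.539  -0.0727  0.056 ] 0.11944203615143204
handle [0.575 0.102 0.09 ] 0.17600556809373957
column [ 0.71582079 -0.34148483  0.02      ]
lens? [ 0.6186 -0.0363  0.25  ] [ 0.6326 -0.009   0.25  ] [ 0.6183 -0.0558  0.25  ]
pod edge pts [0.6135 0.0238 0.27  ] [ 0.6484 -0.0799  0.27  ]
eyep1 [array([0.75 , 0.122, 0.27 ]), array([0.715, 0.121, 0.35 ]), array([0.693, 0.121, 0.4  ])]
eyep2 [array([0.687, 0.114, 0.27 ]), array([0.657, 0.114, 0.35 ]), array([0.638, 0.114, 0.4  ])]
pod front-low [array([0.635, 0.079, 0.27 ]), array([0.609, 0.082, 0.35 ]), array([0.593, 0.084, 0.4  ])]
pod right-low [array([ 0.647, -0.079,  0.27 ]), array([ 0.62 , -0.063,  0.35 ]), array([ 0.603, -0.054,  0.4  ])]
dial [ 0.624 -0.056  0.048]
handle [0.58  0.108 0.09 ]
col [ 0.699 -0.358  0.   ]
```

View pics/c2.png

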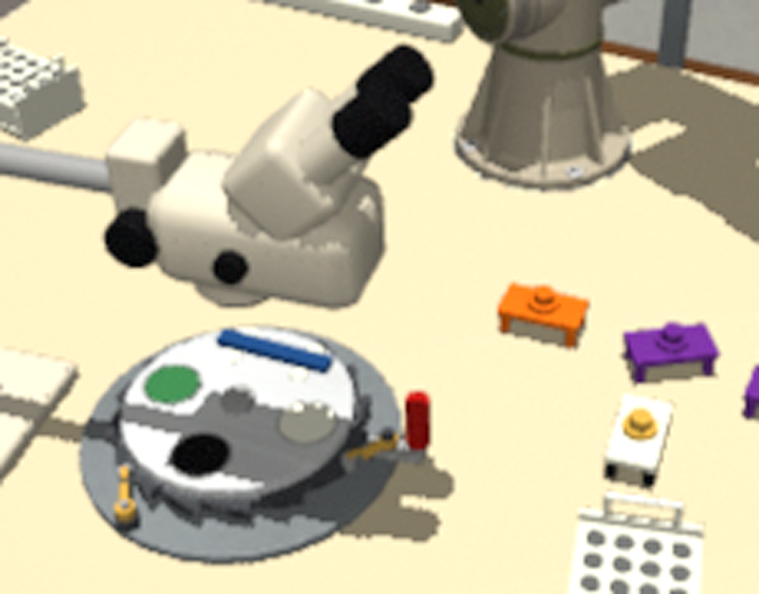

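The scene crop shows the lens underside at about (232,297), the handle clear of the pod at rest, and the pod overhanging the far end of the handle's stroke. I'll move above the stand next.

Call:
servo_tool([
  {"grip": 0, "x": -37, "y": -15, "z": 0, "roll": 0},
  {"grip": 0, "x": -37, "y": -15, "z": 0, "roll": 0},
  {"grip": 0, "x": -37, "y": -15, "z": 0, "roll": 0},
  {"grip": 0, "x": -37, "y": -15, "z": 0, "roll": 0},
  {"grip": 0, "x": -37, "y": -15, "z": 0, "roll": 0},
])

```text
clock: 0.52
tcp_pos: [0.3527, 0.399, 0.2309]
orientation: [-0.0, 0.182, 0.983, -0.0]
wrist_force: [0.7, -0.2, -1.2]
finger_gap: 0.0855
grip_force: 0.0
```

Call:
servo_tool([
  {"grip": 0, "x": -37, "y": -15, "z": 0, "roll": 0},
  {"grip": 0, "x": -37, "y": -15, "z": 0, "roll": 0},
  {"grip": 0, "x": -37, "y": -15, "z": 0, "roll": 0},
  {"grip": 0, "x": -37, "y": -15, "z": 0, "roll": 0},
  {"grip": 0, "x": 0, "y": 0, "z": 0, "roll": -7},
])

```text
clock: 0.93
tcp_pos: [0.4735, 0.2867, 0.2305]
orientation: [0.001, 0.125, 0.992, -0.001]
wrist_force: [0.4, -0.3, 0.4]
finger_gap: 0.0855
grip_force: 0.0
```

Call:
servo_tool([
  {"grip": 0, "roll": -7},
  {"grip": 0, "roll": -7},
  {"grip": 0, "roll": -3},
  {"grip": 0},
])

```text
invalid input at $.increments[0]: expected keys grip, x, y, z, roll
```

```bash
python3 - <<'E'
from h import *
s=env.get_state();print(s["tcp_pos"],s["clock"],s["joint_pos"].round(3),tool(s)[0].round(3).tolist())
im=env.read_camera("wrist");cv2.imwrite("pics/w1.png",im[...,::-1])
C=cam("wrist",s);print("stand proj",proj(C,[.472,.286,.034]))
print("lens scene",unproj(cam("scene"),(250.3,200),.25))
E
```

```text
[0.47347421 0.28666429 0.23051646] 0.9333 [ 0.401  0.271 -0.014  1.285 -0.002  0.652] [[-0.969, 0.248, 0.002], [0.248, 0.969, -0.002], [-0.002, -0.001, -1.0]]
stand proj [318.8541609  174.23429048]
lens scene [ 0.68346104 -0.00393103  0.25      ]
```

View pics/w1.png

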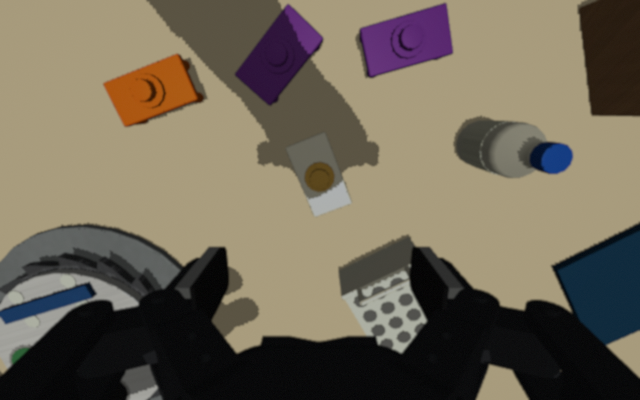

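The wrist view shows the white stand in the shadow, with plate corners at (286,150), (327,132), (352,203) and (315,216) and brass at (319,177).

```bash
python3 - <<'E'
from h import *
s=env.get_state();C=cam("wrist",s)
P=np.array([unproj(C,u,.034)[:2] for u in[(286,150),(327,132),(352,203),(315,216)]]);print(P.round(4),P.mean(0))
l=((P[2]+P[3])-(P[0]+P[1]))/2;w=((P[1]+P[2])-(P[0]+P[3]))/2
print(np.linalg.norm(l),np.linalg.norm(w),"long ang",np.degrees(np.arctan2(l[1],l[0])),"w ang",np.degrees(np.arctan2(w[1],w[0])))
print("brass",unproj(C,(319,177),.045))
Rt,p=tool(s);print("tool y ang",np.degrees(np.arctan2(Rt[1,1],Rt[0,1])))
for nm,uv in [("railA",(2,311)),("railB",(93,291))]:print(nm,unproj(C,uv,.056))
E
```

```text
[[0.4342 0.2593]
 [0.4261 0.3077]
 [0.5113 0.3172]
 [0.5165 0.2717]] [0.47203765 0.28897622]
0.08444954201043699 0.04742278919928846 long ang 7.440283335736409 w ang 98.08241287593438
brass [0.47019312 0.28796759 0.045     ]
tool y ang 76.24940091772811
railA [ 0.53670887 -0.1221224   0.056     ]
railB [ 0.53752509 -0.0033892   0.056     ]
```

Call:
servo_tool([
  {"grip": 0, "x": 0, "y": 0, "z": 30, "roll": -7},
  {"grip": 0, "x": 0, "y": 0, "z": 40, "roll": -7},
  {"grip": 0, "x": 0, "y": 0, "z": 40, "roll": -7},
  {"grip": 0, "x": 2.3, "y": 1.8, "z": 40, "roll": -0.5},
  {"grip": 0, "x": 0, "y": 0, "z": 35, "roll": 0},
])

```text
clock: 1.4
tcp_pos: [0.464, 0.2931, 0.0439]
orientation: [-0.001, -0.065, 0.998, -0.0]
wrist_force: [0.9, -0.3, 0.1]
finger_gap: 0.0853
grip_force: 0.0
```

Call:
servo_tool([
  {"grip": 0, "x": 0, "y": 0, "z": 25, "roll": 0},
  {"grip": 0, "x": 0, "y": 0, "z": 13, "roll": 0},
  {"grip": 0, "x": 0, "y": 0, "z": 0, "roll": 0},
  {"grip": 0, "x": 0, "y": 0, "z": 0, "roll": 0},
])

```text
clock: 1.73
tcp_pos: [0.4648, 0.293, 0.0076]
orientation: [-0.001, -0.065, 0.998, -0.0]
wrist_force: [-0.0, -0.3, 0.5]
finger_gap: 0.0854
grip_force: 0.0
```

Call:
servo_tool([
  {"grip": 0.6, "x": 0, "y": 0, "z": 0, "roll": 0},
  {"grip": 0.8, "x": 0, "y": 0, "z": 0, "roll": 0},
  {"grip": 0.8, "x": 0, "y": 0, "z": 0, "roll": 0},
  {"grip": 0.8, "x": 0, "y": 0, "z": 0, "roll": 0},
  {"grip": 0.8, "x": 0, "y": 0, "z": 0, "roll": 0},
], grip_force=35)

```text
clock: 2.15
tcp_pos: [0.4674, 0.2935, 0.0099]
orientation: [0.001, -0.065, 0.998, 0.001]
wrist_force: [-0.7, 0.5, 7.3]
finger_gap: 0.0474
grip_force: 36.1
```

Call:
servo_tool([
  {"grip": 0.8, "x": 0, "y": 0, "z": -25, "roll": 0},
  {"grip": 0.8, "x": 0, "y": 0, "z": -35, "roll": 0},
  {"grip": 0.8, "x": 0, "y": 0, "z": -35, "roll": 0},
  {"grip": 0.8, "x": 0, "y": 0, "z": -25, "roll": 7},
  {"grip": 0.8, "x": 0, "y": 0, "z": 0, "roll": 7},
])

```text
clock: 2.57
tcp_pos: [0.4694, 0.2945, 0.1346]
orientation: [0.004, 0.06, 0.998, 0.003]
wrist_force: [0.9, 0.1, -1.6]
finger_gap: 0.0471
grip_force: 37.7
```

Call:
servo_tool([
  {"grip": 0.8, "x": 0, "y": 0, "z": 0, "roll": 7},
  {"grip": 0.8, "x": 0, "y": 0, "z": 0, "roll": 7},
  {"grip": 0.8, "x": 0, "y": 0, "z": 0, "roll": 7},
  {"grip": 0.8, "x": 0, "y": 0, "z": 0, "roll": 7},
  {"grip": 0.8, "x": 0, "y": 0, "z": 0, "roll": 7},
])

```text
clock: 2.98
tcp_pos: [0.4658, 0.2928, 0.1283]
orientation: [-0.0, 0.357, 0.934, 0.0]
wrist_force: [1.2, 0.3, -2.1]
finger_gap: 0.0473
grip_force: 37.6
```

Call:
servo_tool([
  {"grip": 0.8, "x": 0, "y": 0, "z": 0, "roll": 7},
  {"grip": 0.8, "x": 0, "y": 0, "z": 0, "roll": 7},
  {"grip": 0.8, "x": 0, "y": 0, "z": 0, "roll": 7},
  {"grip": 0.8, "x": 0, "y": 0, "z": 0, "roll": 7},
  {"grip": 0.8, "x": 0, "y": 0, "z": 0, "roll": 7},
])

```text
clock: 3.4
tcp_pos: [0.4658, 0.2928, 0.1282]
orientation: [-0.0, 0.622, 0.783, -0.0]
wrist_force: [-0.5, -0.6, -2.4]
finger_gap: 0.0473
grip_force: 37.6
```

Call:
servo_tool([
  {"grip": 0.8, "x": 0, "y": 0, "z": 0, "roll": 7},
  {"grip": 0.8, "x": 0, "y": 0, "z": 0, "roll": 3},
  {"grip": 0.8, "x": -20, "y": 0, "z": 0, "roll": 0},
  {"grip": 0.8, "x": -40, "y": 0, "z": 0, "roll": 0},
  {"grip": 0.8, "x": -20, "y": 0, "z": 0, "roll": 0},
])

```text
clock: 3.82
tcp_pos: [0.4704, 0.211, 0.1281]
orientation: [0.0, 0.685, 0.728, -0.001]
wrist_force: [-1.0, -0.6, -2.3]
finger_gap: 0.0473
grip_force: 37.6
```

```bash
python3 - <<'E'
from h import *
s=env.get_state();print(s["tcp_pos"],s["clock"],s["joint_pos"].round(3),tool(s)[0].round(3).tolist(),s["finger_gap"])
im=env.read_camera("wrist");cv2.imwrite("pics/w2.png",im[...,::-1])
E
```

```text
[0.470386   0.21098423 0.12807313] 3.8167 [ 2.660e-01  2.560e-01 -2.920e-01  1.024e+00 -1.000e-03  1.776e+00] [[-0.061, 0.998, -0.001], [0.998, 0.061, -0.001], [-0.001, -0.001, -1.0]] 0.04726778960447393
```

View pics/w2.png

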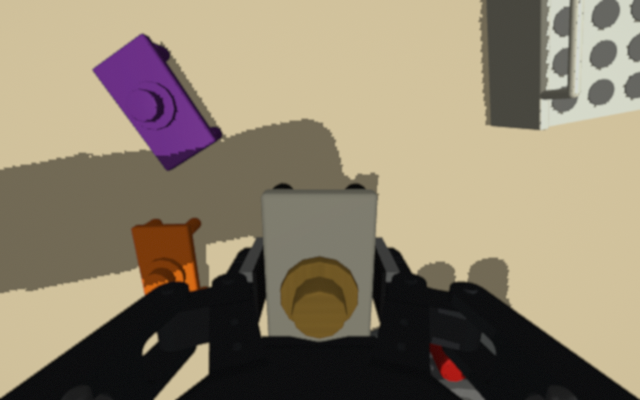

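The held stand's front plate edge runs from (263,194) to (377,193), nearly square in the grip.

```bash
python3 - <<'E'
from h import *
c,k=K("wrist");T=c["tool_from_camera"];C=(k,T[:3,:3],T[:3,3])
for z in(-.0235,-.0255):
    P=[unproj(C,u,z) for u in[(263,194),(377,193)]];d=P[1]-P[0];m=sum(P)/2
    print(P,np.linalg.norm(d),"centre",m[:2]-[.044,0],"skew",np.degrees(np.arctan2(d[0],d[1])))
E
```

```text
[array([ 0.03675427, -0.02307629, -0.0235    ]), array([ 0.03712155,  0.02280659, -0.0235    ])] 0.04588435035535544 centre [-0.00706209 -0.00013485] skew 0.45863455912958745
[array([ 0.03729309, -0.02269464, -0.0255    ]), array([ 0.03765419,  0.02241541, -0.0255    ])] 0.0451114935562823 centre [-0.00652636 -0.00013961] skew 0.45863455912959716
```

Call:
servo_tool([
  {"grip": 0.8, "x": -33, "y": 7.8, "z": 0, "roll": 0},
  {"grip": 0.8, "x": -34, "y": 7.8, "z": 0, "roll": 0},
  {"grip": 0.8, "x": -34, "y": 7.8, "z": 0, "roll": 0},
  {"grip": 0.8, "x": -34, "y": 7.8, "z": 0, "roll": 0},
  {"grip": 0.8, "x": -34, "y": 7.8, "z": 0, "roll": 0},
])

```text
clock: 4.28
tcp_pos: [0.5202, 0.0453, 0.1284]
orientation: [-0.0, 0.685, 0.728, 0.0]
wrist_force: [-0.2, -0.0, -1.8]
finger_gap: 0.0476
grip_force: 37.6
```

Call:
servo_tool([
  {"grip": 0.8, "x": -34, "y": 7.8, "z": 0, "roll": 0},
  {"grip": 0.8, "x": -32, "y": 7.6, "z": 0, "roll": 0},
  {"grip": 0.8, "x": 0, "y": 0, "z": 0, "roll": 0},
  {"grip": 0.8, "x": 0, "y": 0, "z": 0, "roll": 0},
])

```text
clock: 4.62
tcp_pos: [0.5398, -0.0199, 0.1281]
orientation: [-0.0, 0.687, 0.727, 0.0]
wrist_force: [-0.5, 0.5, -1.3]
finger_gap: 0.047
grip_force: 37.6
```

```bash
python3 - <<'E'
from h import *
s=env.get_state();print(s["tcp_pos"],s["clock"],s["joint_pos"].round(3),tool(s)[0].round(3).tolist(),s["finger_gap"])
im=env.read_camera("wrist");cv2.imwrite("pics/w3.png",im[...,::-1])
E
```

```text
[ 0.53984784 -0.01988062  0.12812944] 4.6167 [-1.860e-01  3.000e-01 -2.320e-01  1.039e+00  1.000e-03  1.328e+00] [[-0.057, 0.998, -0.0], [0.998, 0.057, 0.001], [0.001, -0.0, -1.0]] 0.046999834219073285
```

View pics/w3.png

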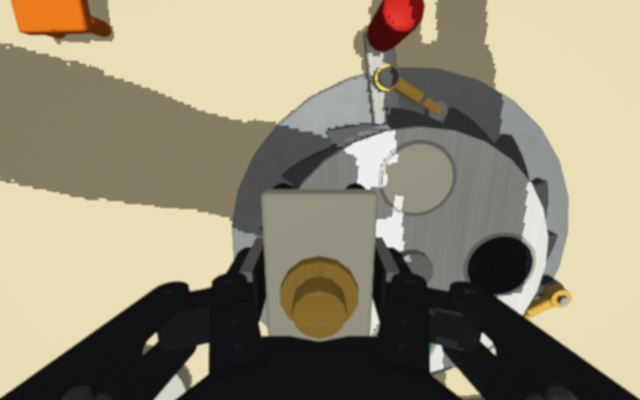

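The dial's tan and black disks and the red handle at (404,12) are visible, but the stand hides the rail. I'll back off along the rail so image code can segment it.

Call:
servo_tool([
  {"grip": 0.8, "x": 35, "y": -15, "z": 0, "roll": 0},
  {"grip": 0.8, "x": 40, "y": -15, "z": 0, "roll": 0},
  {"grip": 0.8, "x": 15, "y": -30, "z": 0, "roll": 0},
  {"grip": 0.8, "x": 0, "y": -30, "z": 0, "roll": 0},
  {"grip": 0.8, "x": 0, "y": 0, "z": 0, "roll": 0},
])

```text
clock: 5.08
tcp_pos: [0.4362, 0.0679, 0.1269]
orientation: [-0.004, 0.683, 0.73, -0.003]
wrist_force: [-0.8, 0.3, -2.7]
finger_gap: 0.0474
grip_force: 37.6
```

```bash
python3 - <<'E'
from h import *
s=env.get_state();print(s["tcp_pos"],s["clock"])
im=env.read_camera("wrist");cv2.imwrite("pics/w4.png",im[...,::-1])
top=env.read_camera("top");cv2.imwrite("pics/t4.png",top[...,::-1])
def blue(img):
    h=cv2.cvtColor(img,cv2.COLOR_RGB2HSV);m=cv2.inRange(h,(100,110,40),(125,255,255))
    cs,_=cv2.findContours(m,cv2.RETR_EXTERNAL,cv2.CHAIN_APPROX_NONE);return [c for c in cs if cv2.contourArea(c)>80]
for n,i in(("wrist",im),("top",top),("top0",cv2.imread("pics/top0.png")[...,::-1].copy())):
    C=cam(n[:5] if n=="wrist" else "top",s)
    for c in blue(i):
        W=np.array([unproj(C,p[0],.056)[:2] for p in c])*1000
        print(n,cv2.boundingRect(c),cv2.minAreaRect(W.astype(np.float32)))
E
```

```text
[0.43616555 0.06789476 0.12688464] 5.0833
wrist (429, 342, 16, 40) ((543.3814697265625, -61.55134963989258), (12.51921272277832, 41.37665939331055), 9.268766403198242)
```

```bash
python3 - <<'E'
from h import *
a=cv2.imread("pics/top0.png").astype(int)
x0,y0=300,170
r=a[y0:215,x0:400];m=(((r[...,0]-r[...,2])>12)*255).astype(np.uint8)
C=cam("top")
cs,_=cv2.findContours(m,cv2.RETR_EXTERNAL,cv2.CHAIN_APPROX_NONE)
for c in cs:
    if cv2.contourArea(c)<60: continue
    W=np.array([unproj(C,p[0]+[x0,y0],.056)[:2] for p in c])*1000
    print(cv2.boundingRect(c),cv2.minAreaRect(W.astype(np.float32)),np.degrees(cv2.PCACompute(W,None)[1][0]@[0,1] if 0 else np.arctan2(*cv2.PCACompute(W,None)[1][0][::-1])))
w=cv2.imread("pics/w4.png").astype(int);ys,xs=np.where((w[...,0]-w[...,2]>20));print(xs.min(),xs.max(),ys.min(),ys.max(),len(xs))
mm=((w[...,0]-w[...,2]>20)*255).astype(np.uint8)
cs,_=cv2.findContours(mm,cv2.RETR_EXTERNAL,cv2.CHAIN_APPROX_NONE)
print([(cv2.boundingRect(c),cv2.contourArea(c)) for c in cs if cv2.contourArea(c)>30])
b=cv2.convertScaleAbs(cv2.imread("pics/w4.png")[180:400,330:640],alpha=1.4);cv2.imwrite("pics/c4.png",cv2.resize(b,None,fx=2.5,fy=2.5))
E
```

```text
(47, 25, 36, 8) ((542.4511108398438, -72.04388427734375), (18.58857536315918, 118.36502075195312), 4.139054775238037) 93.94283056091575
428 444 342 381 494
[((428, 342, 17, 40), 448.5)]
```

View pics/c4.png

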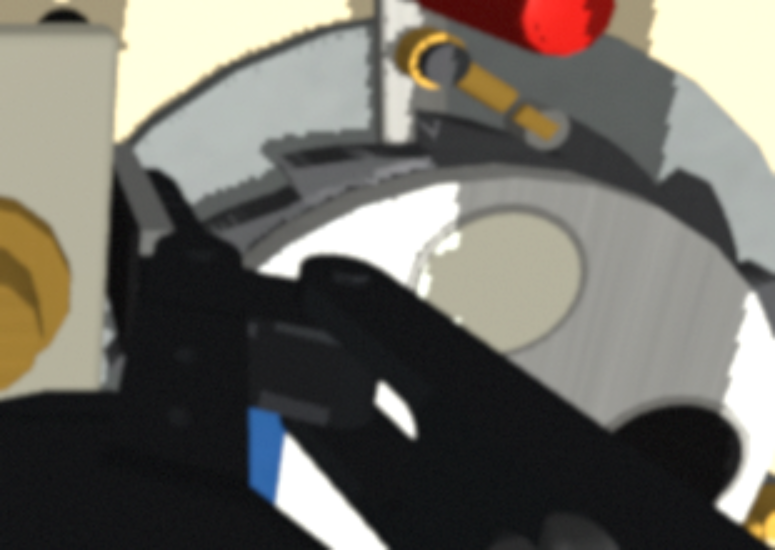

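The crop shows the rail's inner edge from about px (444,354) to (439,381), and the tan and black disks.

```bash
python3 - <<'E'
from h import *
s=env.get_state();C=cam("wrist",s)
e=[unproj(C,u,.056)[:2] for u in[(444,354),(438.8,381)]];print("edge",e,np.degrees(np.arctan2(*(e[0]-e[1])[::-1])))
# w3
c,k=K("wrist");T=c["tool_from_camera"];Rt=np.array([[-.057,.998,0],[.998,.057,.001],[.001,0,-1]]);p=np.array([.53985,-.01988,.12813])
C3=(k,Rt@T[:3,:3],p+Rt@T[:3,3])
im=cv2.imread("pics/w3.png");g=cv2.cvtColor(im,cv2.COLOR_BGR2GRAY)
bl=(g[225:300,460:540]<35).astype(np.uint8);cs,_=cv2.findContours(bl,cv2.RETR_EXTERNAL,cv2.CHAIN_APPROX_NONE);b=max(cs,key=cv2.contourArea).reshape(-1,2)+[460,225]
W=np.array([unproj(C3,q,.049)[:2] for q in b])*1000;print("black",cv2.fitEllipse(W.astype(np.float32)))
print("tan",unproj(C3,(418.5,178),.049),[unproj(C3,q,.049)[:2].round(4) for q in[(382,178),(455,178),(418,142),(418,215)]])
print("hub",unproj(C3,(415,266),.058)); print("handle top",unproj(C3,(404,13),.09))
# dial rim top edge points
pts=[(400,126),(450,133),(500,162),(530,195),(547,225)]
W=np.array([unproj(C3,q,.048)[:2] for q in pts]);A=np.c_[2*W,np.ones(5)];x=np.linalg.lstsq(A,(W**2).sum(1),rcond=None)[0];print("dial",x[:2],np.sqrt(x[2]+x[0]**2+x[1]**2))
E
```

```text
edge [array([ 0.55676532, -0.05674592]), array([ 0.55721262, -0.0856055 ])] 90.8879678683562
black ((684.155029296875, -65.8062744140625), (46.6304931640625, 62.342491149902344), 146.92189025878906)
tan [0.61148006 0.00554828 0.049     ] [array([0.5845, 0.004 ]), array([0.6384, 0.0071]), array([0.6073, 0.0317]), array([ 0.6153, -0.0232])]
hub [ 0.61567656 -0.0616093   0.058     ]
handle top [0.577116   0.10072493 0.09      ]
dial [ 0.59470354 -0.09911571] 0.1415778106499457
```

```bash
python3 - <<'E'
from h import *
for i in range(2):
    s=env.get_state();im=env.read_camera("wrist")
print(s["tcp_pos"],s["qvel"].round(4),s["orientation"].round(4))
C=cam("wrist",s);a=im.astype(int);m=(a[...,2]-a[...,0]>20)
P=[]
for v in range(344,384):
    xs=np.where(m[v,420:460])[0]
    if len(xs)>3:
        r=xs.max()+420+.5;P.append(unproj(C,(r,v),.056)[:2])
        
P=np.array(P);P=P[3:-2] if len(P)>8 else P
l=np.polyfit(P[:,1],P[:,0],1);print(P[0],P[-1],l,"edge x at y=-.07",np.polyval(l,-.07),"rail angle",90-np.degrees(np.arctan(l[0])))
np.set_printoptions(suppress=True,precision=4)
b=cv2.cvtColor(im,cv2.COLOR_RGB2BGR);cv2.imwrite("pics/w5.png",b)
print("tan",unproj(C,(530,292),.049))
E
```

```text
[0.44460814 0.0662713  0.12874474] [-0.0187  0.0229  0.0401 -0.0066 -0.0021 -0.0013] [4.000e-04 6.846e-01 7.290e-01 6.000e-04]
[ 0.54741404 -0.04832746] [ 0.54858121 -0.05544618] [-0.16395794  0.53949037] edge x at y=-.07 0.5509674272923759 rail angle 99.31125217969384
tan [0.6231 0.002  0.049 ]
```

Call:
servo_tool([
  {"grip": 0.8, "x": -36, "y": 12, "z": 0, "roll": 0},
  {"grip": 0.8, "x": -37, "y": 12, "z": 0, "roll": 0},
  {"grip": 0.8, "x": -37, "y": 12, "z": 0, "roll": 0},
  {"grip": 0.8, "x": -37, "y": 12, "z": 0, "roll": 0},
  {"grip": 0.8, "x": -37, "y": 12, "z": 0, "roll": 0},
])

```text
clock: 5.7
tcp_pos: [0.5176, -0.1171, 0.1284]
orientation: [0.001, 0.685, 0.728, 0.0]
wrist_force: [1.3, 0.0, -2.7]
finger_gap: 0.0472
grip_force: 37.6
```

Call:
servo_tool([
  {"grip": 0.8, "x": -36, "y": 12, "z": 0, "roll": 0},
  {"grip": 0.8, "x": 0, "y": 0, "z": 0, "roll": 0},
  {"grip": 0.8, "x": 0, "y": 0, "z": 0, "roll": 0},
  {"grip": 0.8, "x": 0, "y": 0, "z": 0, "roll": 0},
  {"grip": 0.8, "x": 0, "y": 0, "z": 0, "roll": 0},
])

```text
clock: 6.12
tcp_pos: [0.5296, -0.1491, 0.1279]
orientation: [-0.001, 0.685, 0.729, -0.0]
wrist_force: [-0.1, -0.4, -2.0]
finger_gap: 0.0471
grip_force: 37.6
```

```bash
cat > rail.py <<'E'
from h import *
np.set_printoptions(suppress=True,precision=4)
for i in range(2):
    s=env.get_state();im=env.read_camera("wrist");print(s["tcp_pos"],s["orientation"])
cv2.imwrite("pics/w6.png",im[...,::-1])
C=cam("wrist",s);a=im.astype(int);m=((a[...,2]-a[...,0]>20)*255).astype(np.uint8)
cs,_=cv2.findContours(m,cv2.RETR_EXTERNAL,cv2.CHAIN_APPROX_NONE)
for c in cs:
    if cv2.contourArea(c)>300:
        W=np.array([unproj(C,p[0],.056)[:2] for p in c])*1000
        print(cv2.boundingRect(c),cv2.minAreaRect(W.astype(np.float32)))
E
python3 rail.py
```

```text
[ 0.5296 -0.1491  0.1279] [-0.0007  0.685   0.7285 -0.    ]
[ 0.5296 -0.1489  0.1281] [-0.0005  0.6848  0.7287 -0.    ]
(330, 0, 30, 187) ((540.8643798828125, -72.11302185058594), (18.424184799194336, 117.97570037841797), 4.051767349243164)
```

Call:
servo_tool([
  {"grip": 0.8, "x": 27, "y": 5.3, "z": 0, "roll": 0},
  {"grip": 0.8, "x": 28, "y": 5.4, "z": 0, "roll": 0},
  {"grip": 0.8, "x": 28, "y": 5.4, "z": 0, "roll": 0},
  {"grip": 0.8, "x": 0, "y": 0, "z": 25, "roll": 0},
  {"grip": 0.8, "x": 0, "y": 0, "z": 25, "roll": 0},
])

```text
clock: 6.63
tcp_pos: [0.5427, -0.0638, 0.0799]
orientation: [0.002, 0.684, 0.73, 0.001]
wrist_force: [0.7, -0.5, -2.4]
finger_gap: 0.0473
grip_force: 37.6
```

Call:
servo_tool([
  {"grip": 0.8, "x": 0, "y": 0, "z": 0, "roll": 0},
  {"grip": 0.8, "x": 0, "y": 0, "z": 0, "roll": 0},
  {"grip": 0.8, "x": 0, "y": 0, "z": 0, "roll": 0},
])

```text
clock: 6.88
tcp_pos: [0.5413, -0.066, 0.0794]
orientation: [0.0, 0.685, 0.728, 0.0]
wrist_force: [0.5, -0.2, -0.3]
finger_gap: 0.047
grip_force: 37.6
```

```bash
python3 - <<'E'
from h import *
s=env.get_state();Rt,p=tool(s);print(p,np.degrees(np.arctan2(Rt[1,1],Rt[0,1])))
t=np.array([.5405,-.065,.062]);print("tool delta mm",(Rt.T@(t-p)*1000).round(1))
E
```

```text
[ 0.54134714 -0.06595883  0.07937504] 3.5183670405438434
tool delta mm [ 1.  -0.8 17.4]
```

Call:
servo_tool([
  {"grip": 0.8, "x": 1, "y": -0.8, "z": 10, "roll": 0},
  {"grip": 0.8, "x": 0, "y": 0, "z": 7, "roll": 0},
  {"grip": 0.8, "x": 0, "y": 0, "z": 0, "roll": 0},
])

```text
clock: 7.13
tcp_pos: [0.5394, -0.0653, 0.0603]
orientation: [-0.001, 0.685, 0.728, -0.0]
wrist_force: [-0.2, 0.2, -1.7]
finger_gap: 0.0473
grip_force: 37.6
```

Call:
servo_tool([
  {"grip": 0.8, "x": 0, "y": 0, "z": 2, "roll": 0},
  {"grip": 0.8, "x": 0, "y": 0, "z": 1, "roll": 0},
  {"grip": 0.8, "x": 0, "y": 0, "z": 0, "roll": 0},
])

```text
clock: 7.38
tcp_pos: [0.5402, -0.0655, 0.0583]
orientation: [0.0, 0.685, 0.728, 0.0]
wrist_force: [-0.3, -1.0, -1.5]
finger_gap: 0.0472
grip_force: 37.7
```

Call:
servo_tool([
  {"grip": 0.8, "x": 0, "y": 0, "z": 1, "roll": 0},
  {"grip": 0.8, "x": 0, "y": 0, "z": 0, "roll": 0},
  {"grip": 0.8, "x": 0, "y": 0, "z": 0, "roll": 0},
])

```text
clock: 7.63
tcp_pos: [0.5403, -0.0655, 0.058]
orientation: [0.0, 0.685, 0.728, 0.0]
wrist_force: [-1.3, -0.3, 4.7]
finger_gap: 0.0473
grip_force: 38.2
```

Call:
servo_tool([
  {"grip": 0.3, "x": 0, "y": 0, "z": 0, "roll": 0},
  {"grip": 0.3, "x": 0, "y": 0, "z": 0, "roll": 0},
  {"grip": 0.3, "x": 0, "y": 0, "z": 0, "roll": 0},
])

```text
clock: 7.88
tcp_pos: [0.5404, -0.0653, 0.0573]
orientation: [0.0, 0.685, 0.728, 0.0]
wrist_force: [-0.5, -0.4, 0.4]
finger_gap: 0.0598
grip_force: 0.0
```

Call:
servo_tool([
  {"grip": 0.3, "x": 0, "y": 0, "z": -10, "roll": 0},
  {"grip": 0.3, "x": 0, "y": 0, "z": -20, "roll": 0},
  {"grip": 0.3, "x": 0, "y": 0, "z": -40, "roll": 0},
  {"grip": 0.3, "x": 0, "y": 0, "z": -30, "roll": 0},
  {"grip": 0.3, "x": 0, "y": -20, "z": 0, "roll": 0},
])

```text
clock: 8.3
tcp_pos: [0.5271, -0.068, 0.1648]
orientation: [0.006, 0.685, 0.729, 0.004]
wrist_force: [1.6, -0.6, 0.9]
finger_gap: 0.0594
grip_force: 0.0
```

Call:
servo_tool([
  {"grip": 0, "x": -40, "y": -10, "z": 0, "roll": 0},
  {"grip": 0, "x": -40, "y": 0, "z": 0, "roll": 0},
  {"grip": 0, "x": 0, "y": 0, "z": 0, "roll": 0},
  {"grip": 0, "x": 0, "y": 0, "z": 0, "roll": 0},
])

```text
clock: 8.63
tcp_pos: [0.5153, -0.149, 0.158]
orientation: [0.001, 0.687, 0.727, 0.0]
wrist_force: [-0.1, 0.8, -0.1]
finger_gap: 0.085
grip_force: 0.0
```

```bash
python3 - <<'E'
from h import *
s=env.get_state();print(s["tcp_pos"],s["joint_pos"].round(3))
im=env.read_camera("wrist");cv2.imwrite("pics/w7.png",im[...,::-1])
C=cam("wrist",s)
for nm,P in(("stand",[.5409,-.072,.082]),("spec",[.5409,-.072,.1]),("handle",[.576,.101,.09])):print(nm,proj(C,P))
E
```

```text
[ 0.51530822 -0.14895281  0.15804941] [-0.431  0.271 -0.194  1.104  0.     1.082]
stand [363.56729584 101.1497572 ]
spec [367.63187203 100.23642819]
handle [ 468.09384928 -254.82540123]
```

View pics/w7.png

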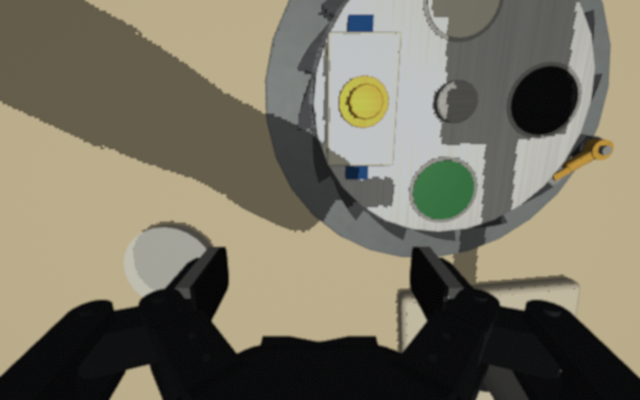

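The stand straddles the rail squarely, brass at (364,101) exactly where predicted. Pushing the lever from the -x side needs the tool leaned, and the only way I can lean it is at the reach limit. I'll test that in free space.

Call:
servo_tool([
  {"grip": 0.5, "x": 0, "y": -10, "z": -38, "roll": 0},
  {"grip": 1, "x": 0, "y": -20, "z": -36, "roll": 0},
  {"grip": 1, "x": 15, "y": -20, "z": -36, "roll": 0},
  {"grip": 1, "x": 36, "y": -10, "z": -18, "roll": 0},
  {"grip": 1, "x": 40, "y": 0, "z": 0, "roll": 0},
])

```text
clock: 9.1
tcp_pos: [0.4508, -0.0602, 0.2884]
orientation: [0.003, 0.686, 0.727, 0.002]
wrist_force: [1.6, 0.7, -0.3]
finger_gap: 0.0257
grip_force: 0.0
```

Call:
servo_tool([
  {"grip": 1, "x": 40, "y": 0, "z": 0, "roll": 0},
  {"grip": 1, "x": 40, "y": 0, "z": 0, "roll": 0},
  {"grip": 1, "x": 40, "y": 0, "z": 0, "roll": 0},
  {"grip": 1, "x": 40, "y": 0, "z": 0, "roll": 0},
  {"grip": 1, "x": 40, "y": 0, "z": 0, "roll": 0},
])

```text
clock: 9.52
tcp_pos: [0.4371, 0.1421, 0.2839]
orientation: [-0.0, 0.685, 0.729, 0.0]
wrist_force: [0.1, 0.5, 0.0]
finger_gap: 0.0
grip_force: 0.0
```

Call:
servo_tool([
  {"grip": 1, "x": 40, "y": 5, "z": 0, "roll": 0},
  {"grip": 1, "x": 40, "y": 10, "z": 0, "roll": 0},
  {"grip": 1, "x": 40, "y": 15, "z": 0, "roll": 0},
  {"grip": 1, "x": 30, "y": 30, "z": 0, "roll": 0},
  {"grip": 1, "x": 10, "y": 40, "z": 0, "roll": 0},
])

```text
clock: 9.93
tcp_pos: [0.5247, 0.3094, 0.2845]
orientation: [-0.001, 0.682, 0.731, 0.001]
wrist_force: [0.9, -0.7, 0.8]
finger_gap: -0.0004
grip_force: 0.0
```

Call:
servo_tool([
  {"grip": 1, "x": 0, "y": 40, "z": 0, "roll": 0},
  {"grip": 1, "x": 0, "y": 40, "z": 0, "roll": 0},
  {"grip": 1, "x": 0, "y": 30, "z": 0, "roll": 0},
  {"grip": 1, "x": 0, "y": 0, "z": 0, "roll": 0},
])

```text
clock: 10.27
tcp_pos: [0.6414, 0.311, 0.2783]
orientation: [-0.001, 0.685, 0.728, -0.002]
wrist_force: [-1.3, -1.0, -1.7]
finger_gap: 0.0
grip_force: 0.0
```

```bash
python3 - <<'E'
from h import *
s=env.get_state();print(s["clock"],s["tcp_pos"],s["joint_pos"].round(3),tool(s)[0].round(3).tolist())
E
```

```text
10.2667 [0.64144949 0.31099131 0.27827436] [ 0.339  0.621  0.642  1.595 -0.     1.85 ] [[-0.06, 0.998, -0.003], [0.998, 0.06, -0.002], [-0.001, -0.003, -1.0]]
```

Call:
servo_tool([
  {"grip": 1, "x": 0, "y": 40, "z": 0, "roll": 0},
  {"grip": 1, "x": 0, "y": 40, "z": 0, "roll": 0},
  {"grip": 1, "x": 0, "y": 40, "z": 0, "roll": 0},
  {"grip": 1, "x": 0, "y": 40, "z": 0, "roll": 0},
  {"grip": 1, "x": 0, "y": 40, "z": 0, "roll": 0},
])

```text
clock: 10.68
tcp_pos: [0.7678, 0.3063, 0.2535]
orientation: [0.008, 0.684, 0.729, 0.018]
wrist_force: [-1.9, -1.1, -3.0]
finger_gap: 0.0001
grip_force: 0.0
```

```bash
cat > st.py <<'E'
from h import *
s=env.get_state();Rt,p=tool(s);z=Rt[:,2]
print(s["clock"],p.round(4),s["joint_pos"].round(3),Rt.round(3).tolist(),"tilt",np.degrees(np.arccos(-z[2])).round(1),"az",np.degrees(np.arctan2(z[1],z[0])).round(1))
E
python3 st.py
```

```text
10.6833 [0.7678 0.3063 0.2535] [0.281 0.973 1.258 1.818 0.004 1.789] [[-0.063, 0.997, 0.036], [0.998, 0.063, 0.015], [0.013, 0.036, -0.999]] tilt 2.2 az 22.7
```

Call:
servo_tool([
  {"grip": 1, "x": 0, "y": 41, "z": 0, "roll": 0},
  {"grip": 1, "x": 0, "y": 41, "z": 0, "roll": 0},
  {"grip": 1, "x": 0, "y": 41, "z": 0, "roll": 0},
  {"grip": 1, "x": 0, "y": 41, "z": 0, "roll": 0},
  {"grip": 1, "x": 0, "y": 41, "z": 0, "roll": 0},
])

```text
clock: 11.1
tcp_pos: [0.8701, 0.2829, 0.2214]
orientation: [0.045, 0.682, 0.725, 0.084]
wrist_force: [-0.1, -0.2, 0.1]
finger_gap: 0.0
grip_force: 0.0
```

```bash
python3 st.py
```

```text
11.1 [0.8701 0.2829 0.2214] [0.22  1.023 1.262 1.619 0.019 1.731] [[-0.067, 0.981, 0.181], [0.997, 0.056, 0.06], [0.049, 0.184, -0.982]] tilt 11.0 az 18.5
```

Call:
servo_tool([
  {"grip": 1, "x": 0, "y": 41, "z": 0, "roll": 0},
  {"grip": 1, "x": 0, "y": 41, "z": 0, "roll": 0},
  {"grip": 1, "x": 0, "y": 41, "z": 0, "roll": 0},
  {"grip": 1, "x": 0, "y": 41, "z": 0, "roll": 0},
  {"grip": 1, "x": 0, "y": 41, "z": 0, "roll": 0},
])

```text
clock: 11.52
tcp_pos: [0.9562, 0.2617, 0.2144]
orientation: [0.086, 0.675, 0.718, 0.148]
wrist_force: [1.2, -0.5, 0.5]
finger_gap: -0.0002
grip_force: 0.0
```

Call:
servo_tool([
  {"grip": 1, "x": 0, "y": 41, "z": 0, "roll": 0},
  {"grip": 1, "x": 0, "y": 41, "z": 0, "roll": 0},
  {"grip": 1, "x": 0, "y": 41, "z": 0, "roll": 0},
])

```text
clock: 11.77
tcp_pos: [1.0013, 0.2498, 0.225]
orientation: [0.112, 0.669, 0.711, 0.186]
wrist_force: [-0.1, -0.1, -0.0]
finger_gap: -0.0001
grip_force: 0.0
```

```bash
python3 st.py
```

```text
11.7667 [1.0013 0.2498 0.225 ] [0.152 1.059 1.262 1.339 0.052 1.674] [[-0.079, 0.909, 0.408], [0.993, 0.035, 0.115], [0.091, 0.415, -0.905]] tilt 25.1 az 15.8
```

The reach-limit trick leaned the tool 25° (fingers toward +x world), so I'll come back with that orientation.

Call:
servo_tool([
  {"grip": 1, "x": 3.2, "y": -36.4, "z": -16.3, "roll": 0},
  {"grip": 1, "x": 3.2, "y": -36.4, "z": -16.3, "roll": 0},
  {"grip": 1, "x": 3.2, "y": -36.4, "z": -16.3, "roll": 0},
  {"grip": 1, "x": 3.2, "y": -36.4, "z": -16.3, "roll": 0},
  {"grip": 1, "x": 3.2, "y": -36.4, "z": -16.3, "roll": 0},
])

```text
clock: 12.18
tcp_pos: [0.8543, 0.251, 0.2282]
orientation: [0.112, 0.669, 0.71, 0.186]
wrist_force: [0.6, 0.6, 0.4]
finger_gap: -0.0001
grip_force: 0.0
```

Call:
servo_tool([
  {"grip": 1, "x": 3.2, "y": -36.4, "z": -16.3, "roll": 0},
  {"grip": 1, "x": 3.2, "y": -36.4, "z": -16.3, "roll": 0},
  {"grip": 1, "x": 3.2, "y": -36.4, "z": -16.3, "roll": 0},
  {"grip": 1, "x": 3.2, "y": -36.4, "z": -16.3, "roll": 0},
  {"grip": 1, "x": 3.2, "y": -36.4, "z": -16.3, "roll": 0},
])

```text
clock: 12.6
tcp_pos: [0.6535, 0.2512, 0.2286]
orientation: [0.112, 0.669, 0.711, 0.187]
wrist_force: [-0.3, 0.1, 0.4]
finger_gap: -0.0
grip_force: 0.0
```

Call:
servo_tool([
  {"grip": 1, "x": 3.2, "y": -36.4, "z": -16.3, "roll": 0},
  {"grip": 1, "x": 3.2, "y": -36.4, "z": -16.3, "roll": 0},
  {"grip": 1, "x": 0, "y": 0, "z": 0, "roll": 0},
  {"grip": 1, "x": 0, "y": 0, "z": 0, "roll": 0},
])

```text
clock: 12.93
tcp_pos: [0.5735, 0.2514, 0.2284]
orientation: [0.112, 0.669, 0.711, 0.186]
wrist_force: [-0.9, -0.1, -0.2]
finger_gap: -0.0002
grip_force: 0.0
```

```bash
python3 st.py; python3 - <<'E'
from h import *
s=env.get_state();Rt,p=tool(s)
for t in([.51,.103,p[2]],[.51,.103,.06]):
    t=np.array(t);print((Rt.T@(t-p)*1000).round(1));p=t
E
```

```text
12.9333 [0.5735 0.2514 0.2284] [ 0.287  0.077 -0.359  0.697 -0.005  1.796] [[-0.081, 0.909, 0.408], [0.993, 0.036, 0.116], [0.09, 0.414, -0.906]] tilt 25.1 az 15.8
[-142.2  -63.1  -43.1]
[-15.2 -69.8 152.6]
```

Call:
servo_tool([
  {"grip": 1, "x": -35.5, "y": -15.8, "z": -10.8, "roll": 0},
  {"grip": 1, "x": -35.5, "y": -15.8, "z": -10.8, "roll": 0},
  {"grip": 1, "x": -35.5, "y": -15.8, "z": -10.8, "roll": 0},
  {"grip": 1, "x": -35.7, "y": -15.7, "z": -10.7, "roll": 0},
  {"grip": 1, "x": -3, "y": -14, "z": 30.5, "roll": 0},
])

```text
clock: 13.35
tcp_pos: [0.5174, 0.0972, 0.2021]
orientation: [0.118, 0.671, 0.707, 0.19]
wrist_force: [2.3, 0.7, 0.2]
finger_gap: -0.0001
grip_force: 0.0
```

Call:
servo_tool([
  {"grip": 1, "x": -3, "y": -14, "z": 30.5, "roll": 0},
  {"grip": 1, "x": -3, "y": -14, "z": 30.5, "roll": 0},
  {"grip": 1, "x": -3, "y": -14, "z": 30.5, "roll": 0},
  {"grip": 1, "x": -3, "y": -14, "z": 30.5, "roll": 0},
  {"grip": 1, "x": 0, "y": 0, "z": 0, "roll": 0},
])

```text
clock: 13.77
tcp_pos: [0.5091, 0.1024, 0.0537]
orientation: [0.108, 0.671, 0.71, 0.183]
wrist_force: [-2.6, -0.1, -0.5]
finger_gap: -0.0004
grip_force: 0.0
```

```bash
cat > see.py <<'E'
from h import *
import sys
s=env.get_state();print(s["clock"],s["tcp_pos"].round(4))
def red(n,f=None):
    i=env.read_camera(n).copy()
    if f:cv2.imwrite(f,i[...,::-1])
    a=i.astype(int);m=(a[...,0]>1.6*np.maximum(a[...,1],a[...,2]))&(a[...,0]>70)
    if n=="wrist":m[300:]=0
    m=m.astype(np.uint8);k,l,st,ce=cv2.connectedComponentsWithStats(m)
    return [(st[j].tolist(),ce[j].round(1)) for j in range(1,k) if st[j][4]>15],i
for n,f in(("top",None),("scene",None)):
    r,i=red(n,f"pics/{n}_{int(s['clock']*100)}.png");print(n,r)
    C=cam(n)
    for st,ce in r:
        w=unproj(C,ce,.09 if n=="top" else .062);d=w[:2]-[.615,-.0694];print("  ",w.round(3),"ang",np.degrees(np.arctan2(d[1],d[0])).round(1),"r",np.linalg.norm(d).round(3))
    # yellow/brass blobs
    h=cv2.cvtColor(i,cv2.COLOR_RGB2HSV);m=cv2.inRange(h,(18,110,70),(34,255,255));k,l,sx,cx=cv2.connectedComponentsWithStats(m)
    for j in range(1,k):
        if sx[j][4]>8:
            w=unproj(C,cx[j],.095);d=w[:2]-[.615,-.0694]
            if np.hypot(*d)<.12:print("  brass",sx[j].tolist(),w.round(3),"ang",np.degrees(np.arctan2(d[1],d[0])).round(1),"r",np.linalg.norm(d).round(3))
E
python3 see.py
```

```text
13.7667 [0.5091 0.1024 0.0537]
top [([308, 184, 7, 8, 38], array([311.3, 187.5]))]
   [0.574 0.104 0.09 ] ang 103.2 r 0.178
  brass [362, 193, 9, 9, 61] [ 0.539 -0.071  0.095] ang -178.6 r 0.076
scene [([331, 196, 27, 19, 285], array([344.1, 203.3])), ([303, 229, 7, 4, 21], array([306.2, 230.3]))]
   [0.381 0.151 0.062] ang 136.7 r 0.322
   [0.551 0.093 0.062] ang 111.6 r 0.175
  brass [257, 203, 10, 9, 68] [ 0.547 -0.066  0.095] ang 177.4 r 0.068
```

Call:
servo_tool([
  {"grip": 1, "x": -1.1, "y": 20.2, "z": 3.7, "roll": 0},
  {"grip": 1, "x": -1.6, "y": 18.2, "z": 8.2, "roll": 0},
  {"grip": 1, "x": -0.8, "y": 9.1, "z": 4.1, "roll": 0},
  {"grip": 1, "x": -0.8, "y": 9.1, "z": 4.1, "roll": 0},
  {"grip": 1, "x": 0, "y": 0, "z": 0, "roll": 0},
])

```text
clock: 14.28
tcp_pos: [0.576, 0.1023, 0.0672]
orientation: [0.114, 0.669, 0.71, 0.188]
wrist_force: [-2.7, 0.3, 2.0]
finger_gap: 0.0
grip_force: 1.3
```

```bash
python3 st.py; python3 see.py | grep -A2 top
```

```text
14.2833 [0.576  0.1023 0.0672] [-0.027  0.168 -0.705  0.273  0.126  1.512] [[-0.078, 0.908, 0.412], [0.993, 0.034, 0.115], [0.09, 0.418, -0.904]] tilt 25.3 az 15.5
top [([301, 254, 8, 15, 30], array([305.2, 261. ]))]
   [0.341 0.127 0.09 ] ang 144.3 r 0.337
  brass [360, 193, 10, 9, 62] [ 0.539 -0.066  0.095] ang 177.8 r 0.076
```

Call:
servo_tool([
  {"grip": 1, "x": -0.8, "y": 9.1, "z": 4.1, "roll": 0},
  {"grip": 1, "x": -0.8, "y": 9.1, "z": 4.1, "roll": 0},
  {"grip": 1, "x": -0.8, "y": 9.1, "z": 4.1, "roll": 0},
  {"grip": 1, "x": -0.8, "y": 9.1, "z": 4.1, "roll": 0},
  {"grip": 1, "x": 0, "y": 0, "z": 0, "roll": 0},
])

```text
clock: 14.8
tcp_pos: [0.6128, 0.1025, 0.0644]
orientation: [0.111, 0.67, 0.71, 0.186]
wrist_force: [-3.4, 1.7, -0.0]
finger_gap: 0.0001
grip_force: 1.4
```

```bash
python3 st.py; python3 see.py
```

```text
14.8 [0.6128 0.1025 0.0644] [-0.025  0.235 -0.621  0.295  0.125  1.514] [[-0.078, 0.91, 0.408], [0.993, 0.034, 0.115], [0.091, 0.414, -0.906]] tilt 25.1 az 15.8
14.8 [0.6128 0.1025 0.0644]
top []
  brass [356, 193, 9, 9, 62] [ 0.54  -0.051  0.095] ang 166.3 r 0.077
scene [([331, 196, 27, 19, 288], array([344.1, 203.2]))]
   [0.38  0.151 0.062] ang 136.8 r 0.322
  brass [262, 205, 10, 9, 68] [ 0.549 -0.046  0.095] ang 160.8 r 0.07
```

Call:
servo_tool([
  {"grip": 1, "x": -0.8, "y": 9.1, "z": 4.1, "roll": 0},
  {"grip": 1, "x": -0.8, "y": 9.1, "z": 4.1, "roll": 0},
  {"grip": 1, "x": -0.7, "y": 7.3, "z": 3.3, "roll": 0},
  {"grip": 1, "x": -0.3, "y": 3.6, "z": 1.6, "roll": 0},
  {"grip": 1, "x": 0, "y": 0, "z": 0, "roll": 0},
])

```text
clock: 15.32
tcp_pos: [0.6452, 0.1011, 0.0645]
orientation: [0.112, 0.67, 0.71, 0.186]
wrist_force: [-5.1, -1.2, 0.0]
finger_gap: -0.0002
grip_force: 2.2
```

```bash
python3 st.py; python3 see.py
```

```text
15.3167 [0.6452 0.1011 0.0645] [-0.024  0.287 -0.546  0.316  0.123  1.516] [[-0.076, 0.91, 0.409], [0.993, 0.033, 0.113], [0.089, 0.414, -0.906]] tilt 25.1 az 15.4
15.3167 [0.6452 0.1011 0.0645]
top []
  brass [354, 192, 6, 8, 42] [ 0.544 -0.04   0.095] ang 157.3 r 0.077
scene [([331, 196, 27, 19, 287], array([344.2, 203.2]))]
   [0.38  0.151 0.062] ang 136.8 r 0.322
  brass [266, 207, 9, 9, 66] [ 0.553 -0.032  0.095] ang 149.0 r 0.073
```

Call:
servo_tool([
  {"grip": 1, "x": -0.2, "y": 2.7, "z": 1.2, "roll": 0},
  {"grip": 1, "x": 0, "y": 0, "z": 0, "roll": 0},
  {"grip": 1, "x": 2.7, "y": -30, "z": -13.5, "roll": 0},
  {"grip": 1, "x": 3.2, "y": -36.4, "z": -16.3, "roll": 0},
  {"grip": 1, "x": 2.7, "y": -33, "z": -14.8, "roll": 0},
])

```text
clock: 15.83
tcp_pos: [0.5389, 0.1022, 0.0655]
orientation: [0.113, 0.669, 0.71, 0.188]
wrist_force: [-0.5, -0.1, 0.3]
finger_gap: 0.0006
grip_force: 0.0
```

Call:
servo_tool([
  {"grip": 1, "x": 0, "y": 0, "z": 0, "roll": 0},
  {"grip": 1, "x": 0, "y": 0, "z": 0, "roll": 0},
])

```text
clock: 16.0
tcp_pos: [0.5373, 0.1024, 0.065]
orientation: [0.112, 0.67, 0.71, 0.187]
wrist_force: [0.7, -0.5, 0.6]
finger_gap: 0.0
grip_force: 0.0
```

```bash
python3 st.py; python3 see.py
```

```text
16.0 [0.5373 0.1024 0.065 ] [-0.029  0.105 -0.788  0.256  0.127  1.51 ] [[-0.078, 0.909, 0.41], [0.993, 0.034, 0.115], [0.091, 0.416, -0.905]] tilt 25.2 az 15.7
16.0 [0.5373 0.1024 0.065 ]
top [([308, 185, 7, 6, 26], array([310.8, 186.9]))]
   [0.576 0.105 0.09 ] ang 102.5 r 0.179
  brass [353, 192, 9, 9, 65] [ 0.542 -0.043  0.095] ang 160.1 r 0.077
scene [([331, 196, 27, 19, 285], array([344.1, 203.3])), ([303, 228, 8, 5, 26], array([306.6, 230. ]))]
   [0.381 0.151 0.062] ang 136.7 r 0.322
   [0.549 0.094 0.062] ang 112.1 r 0.176
  brass [264, 206, 10, 9, 69] [ 0.55  -0.038  0.095] ang 154.4 r 0.072
```

One stroke gained exactly one tooth, and the handle came back. I'll do stroke 2 the same way.

Call:
servo_tool([
  {"grip": 1, "x": -1.6, "y": 18.2, "z": 8.2, "roll": 0},
  {"grip": 1, "x": -1, "y": 11.8, "z": 5.3, "roll": 0},
  {"grip": 1, "x": -1, "y": 11.8, "z": 5.3, "roll": 0},
  {"grip": 1, "x": -1, "y": 11.8, "z": 5.3, "roll": 0},
  {"grip": 1, "x": -1, "y": 11.8, "z": 5.3, "roll": 0},
])

```text
clock: 16.52
tcp_pos: [0.6116, 0.1033, 0.0644]
orientation: [0.111, 0.669, 0.71, 0.187]
wrist_force: [-6.9, 2.2, 2.1]
finger_gap: -0.0001
grip_force: 3.6
```

Call:
servo_tool([
  {"grip": 1, "x": -1, "y": 11.8, "z": 5.3, "roll": 0},
  {"grip": 1, "x": -1, "y": 11.8, "z": 5.3, "roll": 0},
  {"grip": 1, "x": -1, "y": 11.8, "z": 5.3, "roll": 0},
  {"grip": 1, "x": 0, "y": 0, "z": 0, "roll": 0},
  {"grip": 1, "x": 0, "y": 0, "z": 0, "roll": 0},
])

```text
clock: 16.93
tcp_pos: [0.6471, 0.1018, 0.0628]
orientation: [0.11, 0.671, 0.71, 0.184]
wrist_force: [-18.1, -2.9, 8.1]
finger_gap: -0.0002
grip_force: 8.3
```

Call:
servo_tool([
  {"grip": 1, "x": 2.3, "y": -27, "z": -12.1, "roll": 0},
  {"grip": 1, "x": 2.8, "y": -33, "z": -14.8, "roll": 0},
  {"grip": 1, "x": 2.8, "y": -33, "z": -14.8, "roll": 0},
  {"grip": 1, "x": 0.7, "y": -7.8, "z": -3.6, "roll": 0},
  {"grip": 1, "x": 0, "y": 0, "z": 0, "roll": 0},
])

```text
clock: 17.35
tcp_pos: [0.5378, 0.1023, 0.0647]
orientation: [0.112, 0.67, 0.71, 0.186]
wrist_force: [0.4, -0.5, -0.7]
finger_gap: -0.0001
grip_force: 0.0
```

```bash
python3 st.py; python3 see.py
```

```text
17.35 [0.5378 0.1023 0.0647] [-0.029  0.107 -0.786  0.257  0.127  1.51 ] [[-0.078, 0.909, 0.409], [0.993, 0.033, 0.115], [0.091, 0.415, -0.905]] tilt 25.1 az 15.7
17.35 [0.5378 0.1023 0.0647]
top [([308, 184, 7, 7, 25], array([310.9, 186.6]))]
   [0.577 0.105 0.09 ] ang 102.2 r 0.178
  brass [345, 188, 9, 9, 61] [ 0.555 -0.018  0.095] ang 139.5 r 0.079
scene [([331, 196, 27, 19, 284], array([344.1, 203.3])), ([303, 228, 8, 5, 25], array([306.5, 230.1]))]
   [0.381 0.151 0.062] ang 136.7 r 0.322
   [0.55  0.093 0.062] ang 111.9 r 0.176
  brass [269, 211, 10, 9, 68] [ 0.564 -0.013  0.095] ang 132.0 r 0.076
```

Call:
servo_tool([
  {"grip": 1, "x": -1.4, "y": 15.9, "z": 7.2, "roll": 0},
  {"grip": 1, "x": -1, "y": 11.8, "z": 5.3, "roll": 0},
  {"grip": 1, "x": -1, "y": 11.8, "z": 5.3, "roll": 0},
  {"grip": 1, "x": -1, "y": 11.8, "z": 5.3, "roll": 0},
  {"grip": 1, "x": -1, "y": 11.8, "z": 5.3, "roll": 0},
])

```text
clock: 17.87
tcp_pos: [0.6098, 0.103, 0.0643]
orientation: [0.111, 0.669, 0.71, 0.187]
wrist_force: [-7.4, 3.5, 2.3]
finger_gap: -0.0001
grip_force: 3.5
```

Call:
servo_tool([
  {"grip": 1, "x": -1, "y": 11.8, "z": 5.3, "roll": 0},
  {"grip": 1, "x": -1, "y": 11.8, "z": 5.3, "roll": 0},
  {"grip": 1, "x": -1, "y": 11.8, "z": 5.3, "roll": 0},
  {"grip": 1, "x": 0, "y": 0, "z": 0, "roll": 0},
  {"grip": 1, "x": 0, "y": 0, "z": 0, "roll": 0},
])

```text
clock: 18.28
tcp_pos: [0.6467, 0.1015, 0.0634]
orientation: [0.111, 0.671, 0.71, 0.184]
wrist_force: [-13.1, -2.9, 6.4]
finger_gap: 0.0001
grip_force: 6.9
```

Call:
servo_tool([
  {"grip": 1, "x": 2.3, "y": -27, "z": -12.1, "roll": 0},
  {"grip": 1, "x": 2.8, "y": -33, "z": -14.8, "roll": 0},
  {"grip": 1, "x": 2.8, "y": -33, "z": -14.8, "roll": 0},
  {"grip": 1, "x": 0.5, "y": -5.5, "z": -2.6, "roll": 0},
  {"grip": 1, "x": 0, "y": 0, "z": 0, "roll": 0},
])

```text
clock: 18.7
tcp_pos: [0.5388, 0.1022, 0.0648]
orientation: [0.112, 0.67, 0.71, 0.187]
wrist_force: [1.9, -0.2, 0.9]
finger_gap: 0.0001
grip_force: 0.0
```

```bash
python3 st.py; python3 see.py
```

```text
18.7 [0.5388 0.1022 0.0648] [-0.029  0.108 -0.784  0.257  0.127  1.51 ] [[-0.078, 0.909, 0.409], [0.993, 0.033, 0.114], [0.09, 0.415, -0.905]] tilt 25.2 az 15.6
18.7 [0.5388 0.1022 0.0648]
top [([308, 184, 7, 7, 26], array([310.7, 186.7])), ([298, 260, 10, 9, 33], array([302.7, 264.5]))]
   [0.577 0.106 0.09 ] ang 102.3 r 0.179
   [0.33  0.135 0.09 ] ang 144.3 r 0.351
  brass [339, 182, 9, 9, 60] [0.577 0.    0.095] ang 118.7 r 0.079
scene [([331, 196, 27, 19, 285], array([344.1, 203.3])), ([303, 228, 8, 5, 26], array([306.6, 230. ]))]
   [0.381 0.151 0.062] ang 136.7 r 0.322
   [0.549 0.094 0.062] ang 112.1 r 0.176
  brass [271, 217, 10, 9, 72] [0.586 0.005 0.095] ang 111.5 r 0.08
```

Call:
servo_tool([
  {"grip": 1, "x": -1.4, "y": 15.9, "z": 7.2, "roll": 0},
  {"grip": 1, "x": -1, "y": 11.8, "z": 5.3, "roll": 0},
  {"grip": 1, "x": -1, "y": 11.8, "z": 5.3, "roll": 0},
  {"grip": 1, "x": -1, "y": 11.8, "z": 5.3, "roll": 0},
  {"grip": 1, "x": -1, "y": 11.8, "z": 5.3, "roll": 0},
])

```text
clock: 19.22
tcp_pos: [0.61, 0.1031, 0.0643]
orientation: [0.111, 0.669, 0.71, 0.187]
wrist_force: [-7.4, 2.9, 3.4]
finger_gap: -0.0002
grip_force: 3.6
```

Call:
servo_tool([
  {"grip": 1, "x": -1, "y": 11.8, "z": 5.3, "roll": 0},
  {"grip": 1, "x": -1, "y": 11.8, "z": 5.3, "roll": 0},
  {"grip": 1, "x": -1, "y": 11.8, "z": 5.3, "roll": 0},
  {"grip": 1, "x": 0, "y": 0, "z": 0, "roll": 0},
  {"grip": 1, "x": 0, "y": 0, "z": 0, "roll": 0},
])

```text
clock: 19.63
tcp_pos: [0.6468, 0.1015, 0.0633]
orientation: [0.111, 0.671, 0.71, 0.184]
wrist_force: [-13.7, -2.1, 6.5]
finger_gap: -0.0001
grip_force: 7.2
```

Call:
servo_tool([
  {"grip": 1, "x": 2.3, "y": -27, "z": -12.1, "roll": 0},
  {"grip": 1, "x": 2.8, "y": -33, "z": -14.8, "roll": 0},
  {"grip": 1, "x": 2.8, "y": -33, "z": -14.8, "roll": 0},
  {"grip": 1, "x": 0.5, "y": -5.5, "z": -2.6, "roll": 0},
  {"grip": 1, "x": 0, "y": 0, "z": 0, "roll": 0},
])

```text
clock: 20.05
tcp_pos: [0.539, 0.1021, 0.0648]
orientation: [0.112, 0.67, 0.71, 0.187]
wrist_force: [0.8, 0.2, -0.0]
finger_gap: 0.0001
grip_force: 0.0
```

```bash
python3 st.py; python3 see.py
```

```text
20.05 [0.539  0.1021 0.0648] [-0.029  0.109 -0.784  0.257  0.127  1.51 ] [[-0.078, 0.909, 0.409], [0.993, 0.033, 0.114], [0.09, 0.415, -0.905]] tilt 25.2 az 15.6
20.05 [0.539  0.1021 0.0648]
top [([308, 185, 7, 6, 24], array([310.6, 186.9])), ([305, 256, 3, 12, 17], array([306. , 262.4]))]
   [0.576 0.106 0.09 ] ang 102.4 r 0.18
   [0.337 0.125 0.09 ] ang 145.1 r 0.34
scene [([331, 196, 27, 19, 286], array([344.1, 203.3])), ([303, 228, 8, 5, 26], array([306.6, 230. ]))]
   [0.381 0.151 0.062] ang 136.7 r 0.322
   [0.549 0.094 0.062] ang 112.1 r 0.176
  brass [269, 223, 10, 10, 73] [0.613 0.015 0.095] ang 91.4 r 0.084
```

Call:
servo_tool([
  {"grip": 1, "x": -1.4, "y": 15.9, "z": 7.2, "roll": 0},
  {"grip": 1, "x": -1, "y": 11.8, "z": 5.3, "roll": 0},
  {"grip": 1, "x": -1, "y": 11.8, "z": 5.3, "roll": 0},
  {"grip": 1, "x": -1, "y": 11.8, "z": 5.3, "roll": 0},
  {"grip": 1, "x": -1, "y": 11.8, "z": 5.3, "roll": 0},
])

```text
clock: 20.57
tcp_pos: [0.61, 0.1031, 0.0643]
orientation: [0.111, 0.669, 0.71, 0.187]
wrist_force: [-7.1, 2.6, 4.1]
finger_gap: -0.0002
grip_force: 3.6
```

Call:
servo_tool([
  {"grip": 1, "x": -1, "y": 11.8, "z": 5.3, "roll": 0},
  {"grip": 1, "x": -1, "y": 11.8, "z": 5.3, "roll": 0},
  {"grip": 1, "x": -1, "y": 11.8, "z": 5.3, "roll": 0},
  {"grip": 1, "x": 0, "y": 0, "z": 0, "roll": 0},
  {"grip": 1, "x": 0, "y": 0, "z": 0, "roll": 0},
])

```text
clock: 20.98
tcp_pos: [0.6468, 0.1014, 0.0632]
orientation: [0.111, 0.671, 0.71, 0.184]
wrist_force: [-13.9, -2.7, 7.8]
finger_gap: -0.0002
grip_force: 7.3
```

Call:
servo_tool([
  {"grip": 1, "x": 2.3, "y": -27, "z": -12.1, "roll": 0},
  {"grip": 1, "x": 2.8, "y": -33, "z": -14.8, "roll": 0},
  {"grip": 1, "x": 2.8, "y": -33, "z": -14.8, "roll": 0},
  {"grip": 1, "x": 0.5, "y": -5.5, "z": -2.6, "roll": 0},
  {"grip": 1, "x": 0, "y": 0, "z": 0, "roll": 0},
])

```text
clock: 21.4
tcp_pos: [0.5391, 0.1021, 0.0649]
orientation: [0.112, 0.67, 0.71, 0.187]
wrist_force: [-0.1, -0.1, 0.0]
finger_gap: -0.0003
grip_force: 0.0
```

```bash
python3 st.py; python3 see.py; ls pics
```

```text
21.4 [0.5391 0.1021 0.0649] [-0.029  0.109 -0.783  0.257  0.127  1.51 ] [[-0.078, 0.909, 0.409], [0.993, 0.033, 0.114], [0.09, 0.415, -0.905]] tilt 25.2 az 15.6
21.4 [0.5391 0.1021 0.0649]
top [([308, 184, 7, 7, 25], array([310.8, 186.8])), ([297, 256, 10, 13, 40], array([302.7, 262.9]))]
   [0.577 0.105 0.09 ] ang 102.4 r 0.179
   [0.335 0.135 0.09 ] ang 143.8 r 0.347
scene [([331, 196, 27, 19, 284], array([344.1, 203.3])), ([303, 228, 8, 5, 26], array([306.6, 230. ]))]
   [0.381 0.151 0.062] ang 136.7 r 0.322
   [0.549 0.094 0.062] ang 112.1 r 0.176
  brass [264, 229, 11, 10, 76] [0.641 0.014 0.095] ang 72.7 r 0.087
c1.png
c2.png
c4.png
scene0.png
scene0b.png
scene_1376.png
scene_1428.png
scene_1480.png
scene_1531.png
scene_1600.png
scene_1735.png
scene_1870.png
scene_2005.png
scene_2140.png
t4.png
top0.png
top0b.png
top_1376.png
top_1428.png
top_1480.png
top_1531.png
top_1600.png
top_1735.png
top_1870.png
top_2005.png
top_2140.png
w1.png
w2.png
w3.png
w4.png
w5.png
w6.png
w7.png
```

Five teeth are done. I'll use my last view to decide how many remain, overlaying lens circle candidates for 0, 1 or 2 more teeth.

```bash
python3 - <<'E'
from h import *
a=cv2.convertScaleAbs(cv2.imread("pics/scene_2140.png"),alpha=1.7);x0,y0,f=195,130,6
b=cv2.resize(a[y0:y0+98,x0:x0+130],None,fx=f,fy=f,interpolation=cv2.INTER_CUBIC)
C=cam("scene");D=np.array([.615,-.0694])
t=np.linspace(0,2*np.pi,60)
def circ(c,r,z,col):
    p=np.array([proj(C,[c[0]+r*np.cos(u),c[1]+r*np.sin(u),z]) for u in t]);cv2.polylines(b,[np.int32((p-[x0,y0]+.5)*f)],True,col,1)
circ(D,.11,.048,(0,0,0))
for ang,col in((70.2,(0,0,255)),(47.7,(0,255,0)),(25.2,(255,0,0))):
    u=np.radians(ang);c=D+.075*np.array([np.cos(u),np.sin(u)]);circ(c,.033,.25,col);circ(c,.017,.09,col)
cv2.imwrite("pics/c9.png",b)
E
```

```text
(no output)
```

View pics/c9.png

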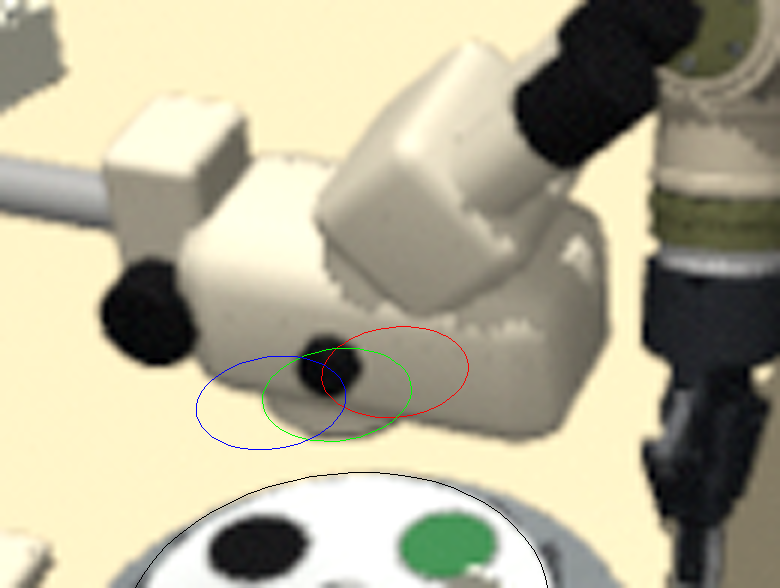

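The visible lens barrel (x 268–410, bottom 438) coincides with the green candidate, so one more stroke is needed.

Call:
servo_tool([
  {"grip": 1, "x": -1.4, "y": 15.9, "z": 7.2, "roll": 0},
  {"grip": 1, "x": -1, "y": 11.8, "z": 5.3, "roll": 0},
  {"grip": 1, "x": -1, "y": 11.8, "z": 5.3, "roll": 0},
  {"grip": 1, "x": -1, "y": 11.8, "z": 5.3, "roll": 0},
  {"grip": 1, "x": -1, "y": 11.8, "z": 5.3, "roll": 0},
])

```text
clock: 21.92
tcp_pos: [0.61, 0.103, 0.0643]
orientation: [0.111, 0.669, 0.71, 0.187]
wrist_force: [-7.7, 2.3, 2.4]
finger_gap: -0.0001
grip_force: 3.5
```

Call:
servo_tool([
  {"grip": 1, "x": -1, "y": 11.8, "z": 5.3, "roll": 0},
  {"grip": 1, "x": -1, "y": 11.8, "z": 5.3, "roll": 0},
  {"grip": 1, "x": -1, "y": 11.8, "z": 5.3, "roll": 0},
  {"grip": 1, "x": 0, "y": 0, "z": 0, "roll": 0},
  {"grip": 1, "x": 0, "y": 0, "z": 0, "roll": 0},
])

```text
clock: 22.33
tcp_pos: [0.6469, 0.1014, 0.0633]
orientation: [0.111, 0.671, 0.71, 0.184]
wrist_force: [-13.8, -2.3, 7.1]
finger_gap: 0.0
grip_force: 7.3
```

Call:
servo_tool([
  {"grip": 1, "x": 2.3, "y": -27, "z": -12.1, "roll": 0},
  {"grip": 1, "x": 2.8, "y": -33, "z": -14.8, "roll": 0},
  {"grip": 1, "x": 2.8, "y": -33, "z": -14.8, "roll": 0},
  {"grip": 1, "x": 2.8, "y": -33, "z": -14.8, "roll": 0},
  {"grip": 1, "x": 2.8, "y": -33, "z": -14.8, "roll": 0},
])

```text
clock: 22.75
tcp_pos: [0.4751, 0.1018, 0.0658]
orientation: [0.114, 0.67, 0.71, 0.188]
wrist_force: [-0.3, -1.5, 0.8]
finger_gap: -0.0001
grip_force: 0.0
```

Call:
servo_tool([
  {"grip": 1, "x": 0, "y": -20, "z": -20, "roll": 0},
  {"grip": 1, "x": 0, "y": 0, "z": -10, "roll": 0},
  {"grip": 1, "x": 0, "y": 0, "z": 0, "roll": 0},
  {"grip": 1, "x": 0, "y": 0, "z": 0, "roll": 0},
  {"grip": 1, "x": 0, "y": 0, "z": 0, "roll": 0},
])

```text
clock: 23.17
tcp_pos: [0.4456, 0.0977, 0.0848]
orientation: [0.114, 0.669, 0.71, 0.188]
wrist_force: [-0.0, 0.2, -0.2]
finger_gap: -0.0
grip_force: 0.0
```

```bash
python3 st.py; python3 see.py; python3 - <<'E'
from h import *
C=cam("scene");u=np.radians(47.7);print(proj(C,[.615+.075*np.cos(u),-.0694+.075*np.sin(u),.095]));print(proj(C,[.615-.075*1,-.0694-.0035,.095]),"first seen (262,207.5)")
E
```

```text
23.1667 [0.4456 0.0977 0.0848] [-0.052 -0.111 -0.94   0.319  0.136  1.49 ] [[-0.078, 0.907, 0.413], [0.993, 0.033, 0.114], [0.09, 0.419, -0.904]] tilt 25.4 az 15.4
23.1667 [0.4456 0.0977 0.0848]
top [([308, 184, 7, 7, 37], array([311.3, 187.4])), ([305, 254, 9, 14, 55], array([309.2, 260.5])), ([298, 262, 8, 7, 22], array([301.2, 264.7]))]
   [0.575 0.104 0.09 ] ang 103.1 r 0.178
   [0.342 0.115 0.09 ] ang 146.0 r 0.329
   [0.33 0.14 0.09] ang 143.7 r 0.354
scene [([331, 196, 27, 19, 285], array([344.1, 203.3])), ([303, 229, 7, 4, 21], array([306.2, 230.3]))]
   [0.381 0.151 0.062] ang 136.7 r 0.322
   [0.551 0.093 0.062] ang 111.6 r 0.175
  brass [256, 233, 11, 10, 77] [0.666 0.002 0.095] ang 54.3 r 0.088
[256.05685151 236.2323493 ]
[260.86461916 205.46278763] first seen (262,207.5)
```

```bash
python3 - <<'E'
from h import *
from scipy.optimize import least_squares
def brass(n,f):
    i=cv2.imread(f)[...,::-1].copy();h=cv2.cvtColor(i,cv2.COLOR_RGB2HSV);m=cv2.inRange(h,(18,110,70),(34,255,255));k,l,sx,cx=cv2.connectedComponentsWithStats(m);C=cam(n)
    for j in range(1,k):
        if sx[j][4]>40:
            w=unproj(C,cx[j],.095)[:2]
            if np.hypot(*(w-[.615,-.0694]))<.12:return w
for n in("scene","top"):
    ts=[1376,1600,1735,1870,2005,2140,2316];W=[brass(n,f"pics/{n}_{t}.png") for t in ts]
    K_=[k for k in range(7) if W[k] is not None];W=np.array([W[k] for k in K_]);K_=np.array(K_)
    def fun(x):
        a=x[2]-np.radians(22.5)*K_;return np.r_[W[:,0]-x[0]-x[3]*np.cos(a),W[:,1]-x[1]-x[3]*np.sin(a)]
    r=least_squares(fun,[.615,-.07,3.1,.075]);print(n,K_,r.x,np.degrees(r.x[2]),"res mm",(r.fun*1000).round(1))
C=cam("scene")
# lens from visible edge: c9 x 268..410, bottom 438
for uv in[(268,405),(410,405),(340,438)]:print(unproj(C,(195+uv[0]/6,130+uv[1]/6),.25).round(4))
E
```

```text
scene [0 1 2 3 4 5 6] [ 0.62159918 -0.05756119  3.2688831   0.07375537] 187.29320509404894 res mm [-1.5 -0.3  0.8  0.6  0.6 -0.  -0.3  0.6 -0.2 -0.4 -1.2 -0.5  0.4  1.3]
top [0 1 2 3] [ 0.61138611 -0.06393765  3.2426343   0.07263391] 185.78925976798956 res mm [-0.3  0.4  0.  -0.1  0.   0.  -0.3  0.2]
[ 0.6865 -0.0352  0.25  ]
[0.6599 0.022  0.25  ]
[0.6925 0.0059 0.25  ]
```

The brass fits prove six 22.5° steps. The overlay places the lens at the sixth tooth to within about 0.1 tooth. The lever is back at rest and the arm is clear.

```bash
python3 -c "
from workcell import env
print(env.hand_in())"
```

```text
the job is handed in; nothing more can be done
None
```

I placed the white stand on the nest, straddling the key rail, indexed the dial six teeth so the brass part sits under the lens, left the lever at rest, and handed the job in at about 23 s; no verdict came back.

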